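Put the shoe-care kit on its matching pads

ROBOT

A 6-joint arm with a two-finger parallel gripper is mounted at the origin on the work surface. World frame = base frame: x ahead of the robot, y to its left, z up, the work surface at z = 0. Lengths are in m, angles in degrees, forces in N, time in s.
With the tool pointing down it reaches from about 0.275 to 0.75 m from the base axis. Payload 10.2 kg.
Tool frame: the origin (TCP) lies at the very end of the fingers, on their centre line; the grasp point (between the pads) lies 19 mm behind it; z points along the fingers, y is the line along which they close (so a half turn about z gives the same grasp; the last joint's range is limited). The gripper opens to 88 mm and grips with 3 to 60 N. Pads are 18 mm wide; open, the fingers measure 123 mm over their backs; the gripper's body (75 mm by 187 mm) begins 45 mm behind the grasp point.
Start: joints at [59.908, 17.928, 85.812, -0, 76.261, -12.8], TCP at [0.156, 0.501, 0.239] pointing down, gripper open.
Joint ranges: [-168.41, 168.41], [-55.51, 124.54], [10.69, 146.95], [-70.63, 250.63], [1, 178], [-165.06, 165.06]. Speed limits (degrees/s): [136.94, 136.94, 172.46, 180, 180, 180].

INTERFACE

Orientations are given as [roll, pitch, yaw] about the fixed x, y, z axes, in that order (R = Rz(yaw) Ry(pitch) Rx(roll)).
In Python, from cell import * gives the robot as it stands.
- The arm moves only by the tool drive_tool, never from a script. Its argument "motion" is text: rows parted by semicolons, each of 4 numbers parted by spaces: the shift along the tool's x, y, z in mm, then the turn about the tool's z in degrees. A call has 1 to 10 rows; each row is the pose to reach, as a shift and turn from the pose commanded when the call began, along the tool's axes at that moment; what a row does not reach only later rows make up. A row lasts 1/10 s, in which the tool goes at most 50 mm and 8.59 degrees, less where a joint would pass 70% of its speed; a pose out of reach is approached as far as the arm can. A call with a gripper value outside its range is refused whole. "hand" is the closure, from 0 (fully open) to 1 (shut), set as the call begins (left out, the last holds). The fingers move at their own pace and stop on an object; the grip force is fixed at half the most. Time passes only in rows, so rows that repeat a pose let the fingers close. It gives the time, the measured TCP pose, the force, the opening and the grip force at its end, in the units of the state.
- get_obs(): the state, without advancing time (a new reading comes with each control period).
- snapshot(name): name is "side" or "top"; returns the picture (384x512x3 uint8, red, green, blue); there is no depth.
- camera_model(name): a dict with "fovy" (degrees; the focal length in pixels is half the picture's height over the tangent of half this angle, whatever the lens; pixels are square), "cx", "cy" (the principal point, pixels), "world_to_cam" (4x4, takes a point from world to camera coordinates). Camera axes: x right, y down, z forward; pixel columns grow to the right and rows downward; lengths in m; the calibration is good to about 2 mm. A picture is of the moment at which its call begins. camera_model takes no time and is no camera call.
- finish_job(): hands the job in; it is judged then, once.
The state is a dict: "t": time; "joint_positions": joint angles; "dq": joint speeds; "joint_torque": joint torques, N m; "ee_pos": TCP position; "tcp_rot": TCP orientation; "force": force on the tool from outside, world axes, zero at the start; "moment": the same for the moment, N m; "grip_width": finger opening in m; "grasp_force": force on a finger pad.
Only numpy, scipy, OpenCV 4.12 (cv2) and the standard library are available. Lean on these libraries where they do the work, as an engineer would, in place of code of your own. Each camera call takes 0.05 s, during which the arm holds its last target. There are 200 camera calls.

TASK

Tidy the shoe bench: put the large polish tin, the small polish tin, the carabiner and the cedar block each on the cork pad whose dark silhouette matches it. Each must lie flat (tins lid up), centred on its silhouette, with the carabiner and the cedar block turned along theirs (either way round). Leave the key dish and the red shoehorn where they are.

Things in the scene. Friction and masses are not known exactly. Their poses are not given: they have to be found in the camera images.
- tin_large_center (a point): Large closed round steel polish tin, 62 mm across, 24 mm high, standing lid up on the bench (z = 0). Point at its centre, 12 mm above its underside; z is up its axis. 80 to 150 g.
- tin_small_center (a point): Small closed round steel polish tin, 42 mm across, 20 mm high, standing lid up on the bench. Point at its centre, 10 mm above its underside; z is up its axis. 35 to 70 g.
- carabiner_center (a point): Stainless steel carabiner, an oval loop lying flat: 92 mm long (x), 46 mm wide (y), 12 mm thick (z), bar 10 to 12 mm wide, so the middle is open. Its two long sides are straight and flat-faced for 46 mm. Point at the centre of the loop (in the opening), 6 mm above its underside. 60 to 130 g.
- cedar_block_center (a point): Plain reddish-brown cedar freshener block lying flat: 100 mm long (x), 40 mm wide (y), 22 mm high (z), with a small brass eyelet at its +x end. Point at its centre, 11 mm above its underside. 35 to 70 g.
- pad_large_top (a point): Fixed 5 mm thick cork pad on the bench; point at the centre of its top face and of its silhouette, z up. Round, 94 mm across, with a solid dark disc 62 mm across: for the large tin.
- pad_small_top (a point): Fixed 5 mm thick cork pad on the bench; point at the centre of its top face and of its silhouette, z up. Round, 72 mm across, with a solid dark disc 42 mm across: for the small tin.
- pad_carabiner_top (a point): Fixed 5 mm thick cork pad on the bench; point at the centre of its top face and of its silhouette, z up. Round-ended, 122 by 74 mm, with a dark oval loop silhouette 92 mm long (along x) by 46 mm wide (along y): for the carabiner.
- pad_block_top (a point): Fixed 5 mm thick cork pad on the bench; point at the centre of its top face and of its silhouette, z up. Rectangular, 128 by 68 mm, with a solid dark rectangle 100 mm long (along x) by 40 mm wide (along y): for the cedar block.
- key_dish: Bystander: round white ceramic key dish, 104 mm across, 22 mm high, loose, holding a brass key, on the robot's right. Origin at the centre of its underside.
- shoehorn: Bystander: long flat red plastic shoehorn, about 415 mm long, 22 to 36 mm wide, up to about 10 mm high, loose, lying lengthwise on the left of the work, its long side pointing away from the robot. Origin on its underside, near mid-length; x along its length.
There are look-alikes about, which are no part of the job. What is shaped like the part that bears pad_carabiner_top but pink is not meant.

How it is judged:
By the outcome, as a careful person would: the job done as asked, in the order asked, and still so for the second after the job is handed in, with the robot touching nothing.
It also fails if it takes over 102 s, if anything falls off the work surface, if the arm or the gripper's body presses on something with over 40 N, if the wrist force passes 120 N, or if a joint passes its speed limit or range.

## Working session

There is one attempt and no reset: what is moved stays moved. The work goes in short steps, Python scripts to look and compute and a tool call to move; the robot and the scene stay as the last step left them, time stands still between calls to the robot, and variables do not carry over. Pictures are saved under pics/ and viewed, at most 14 in all, crops included, and the job is handed in when it is done.

Besides the shell and the picture viewer there is one more tool, called as a command line: name --argument value ..., lists and objects as JSON in quotes. drive_tool: Moves the arm, as the interface text tells. Its arguments: {"type":"object","properties":{"motion":{"type":"string"},"hand":{"type":"number"}},"required":["motion"]}

```bash
ls; mkdir -p pics; python3 - <<'E'
from cell import *
import cv2
o=get_obs(); print(o)
for n in("side","top"):
    cv2.imwrite(f"pics/{n}0.png",snapshot(n)[:,:,::-1]); print(n,camera_model(n))
E
```

```text
pics
{'t': 0.0, 'joint_positions': array([ 5.99091431e+01,  1.79578253e+01,  8.58541392e+01, -6.29112232e-04,
        7.62599811e+01, -1.27997901e+01]), 'dq': array([ 0.04321669,  0.0179863 , -0.01223503,  0.07206464,  0.06213016,
        0.03184924]), 'joint_torque': array([ 6.48652785e-04, -4.02202606e+01, -2.52272397e+01,  6.95818802e-02,
        3.51493503e-02, -1.33993440e-04]), 'ee_pos': array([0.15593046, 0.50105102, 0.23817467]), 'tcp_rot': array([-1.79929707e+02, -1.53434549e-02,  1.62709074e+02]), 'force': array([0.35968595, 0.84235186, 0.03674834]), 'moment': array([ 0.01332312, -0.08243832,  0.03257539]), 'grasp_force': 0.0, 'grip_width': 0.08834345240082153}
side {'fovy': 52.88275132013732, 'cx': 256.24512107033365, 'cy': 191.85914420033038, 'world_to_cam': array([[ 0.92073213, -0.39018564,  0.00273895, -0.49476207],
       [-0.24759541, -0.58965435, -0.76876802,  0.17432974],
       [ 0.30157727,  0.70715127, -0.63952188,  0.92071127],
       [ 0.        ,  0.        ,  0.        ,  1.        ]])}
top {'fovy': 55.00245325921467, 'cx': 250.67123609378288, 'cy': 192.0377856691665, 'world_to_cam': array([[-0.00956993, -0.99956156, -0.02801988, -0.00635269],
       [-0.99901933,  0.01076863, -0.04294663,  0.53553164],
       [ 0.04322954,  0.0275814 , -0.99868437,  1.22656822],
       [ 0.        ,  0.        ,  0.        ,  1.        ]])}
```

View pics/top0.png

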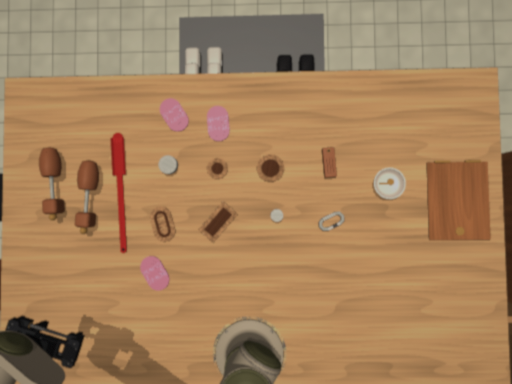

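View pics/side0.png

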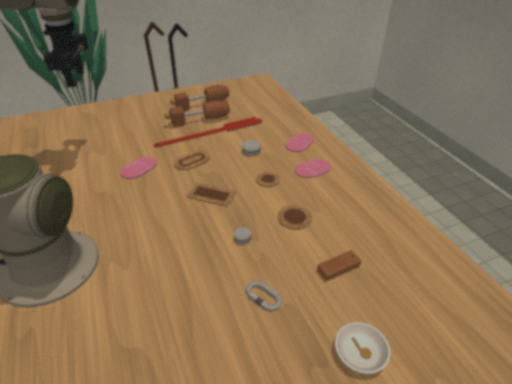

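The top view shows these candidates:
- Grey discs at (168,165), the large tin, and (277,215), the small tin.
- The steel loop at (331,221), which is the carabiner.
- Reddish blocks: a small one at (329,163), the cedar block. The big board at (458,200) and the shoe trees at (52,180) and (87,195) are look-alikes.
- Dark silhouettes on cork: disc (270,168) for the large tin, disc (217,168) for the small tin, oval (163,224) for the carabiner, rectangle (218,222) for the block.
- Pink ovals at (174,114), (218,123) and (155,272) are not meant.

I'll check this with one close crop and measure by masks.

```bash
cat > h.py <<'E'
from cell import *
import numpy as np, cv2
def ray(n,uv,z):
    c=camera_model(n); M=c["world_to_cam"]; f=192/np.tan(np.radians(c["fovy"]/2))
    R=M[:3,:3]; o=-R.T@M[:3,3]; d=R.T@np.array([(uv[0]-c["cx"])/f,(uv[1]-c["cy"])/f,1])
    return (o+d*(z-o[2])/d[2])[:2]
def pix(n,p):
    c=camera_model(n); q=c["world_to_cam"]@np.append(p,1); f=192/np.tan(np.radians(c["fovy"]/2))
    return q[:2]/q[2]*f+[c["cx"],c["cy"]]
# name: (height of visible face, kind)
S=4
def blob(n,im,uv,z,kind,r=24):
    """mask the thing near uv, cast its outline on plane z; centre, minAreaRect size mm, long-axis yaw"""
    u,v=map(int,uv); x0,y0=max(u-r,0),max(v-r,0); c=im[y0:v+r,x0:u+r]
    c=cv2.resize(c,None,fx=S,fy=S,interpolation=cv2.INTER_CUBIC)
    h=cv2.cvtColor(c,cv2.COLOR_RGB2HSV).astype(int)
    m={"grey":h[...,1]<70,"dark":h[...,2]<105,"red":(h[...,2]<165)&(h[...,1]>110)&((h[...,0]<10)|(h[...,0]>170))}[kind].astype(np.uint8)
    cs,_=cv2.findContours(m,cv2.RETR_EXTERNAL,cv2.CHAIN_APPROX_NONE)
    cs=[k for k in cs if cv2.contourArea(k)>300]
    if not cs: return None
    k=max(cs,key=lambda k:cv2.contourArea(k) - 20*np.linalg.norm(k.mean((0,1))-2*[S*r]))
    uvs=(k[:,0]+.5)/S-.5+[x0,y0]
    w=np.array([ray(n,p,z) for p in uvs])*1000
    (cx,cy),(a,b),t=cv2.minAreaRect(w.astype(np.float32))
    if a<b: a,b,t=b,a,t+90
    return np.round([cx,cy,a,b,(t+90)%180-90],1)
E
python3 - <<'E'
from h import *
im={n:snapshot(n) for n in("top","side")}
T=dict(tinL=((168,165),(251,148),.024,"grey"),tinS=((277,215),(243,236),.020,"grey"),car=((331,221),(264,296),.008,"grey"),
 block=((329,163),(339,265),.022,"red"),padL=((270,168),(295,217),.005,"dark"),padS=((217,168),(268,180),.005,"dark"),
 padC=((163,224),(191,160),.005,"dark"),padB=((218,222),(211,195),.005,"dark"))
for k,(a,b,z,kd) in T.items():
    print(k,blob("top",im["top"],a,z,kd),blob("side",im["side"],b,z,kd))
c=im["top"][90:290,100:360]; cv2.imwrite("pics/c1.png",cv2.resize(c,None,fx=3,fy=3,interpolation=cv2.INTER_CUBIC)[:,:,::-1])
E
```

```text
tinL [630.6 265.6  64.1  61.1  63.2] [625.2 250.   89.6  58.2  68.6]
tinS [457.5 -96.6  41.4  41.4  89.5] [ 454.  -105.7   57.2   40.3   69.6]
car [ 436.7 -278.8   89.    46.6  -64. ] [ 435.2 -281.    89.5   50.   -65. ]
block None None
padL [617.4 -77.8  58.1  56.1 -64. ] [615.6 -79.5  57.6  56.4 -50.1]
padS [618.8 101.9  37.2  36.6 -27. ] [618.  100.5  36.   32.9 -34.2]
padC [432.2 289.7  87.5  42.2  15.6] None
padB [437.3 100.8  98.2  38.5 -42.7] [436.6  99.   98.   36.7 -42.7]
```

View pics/c1.png

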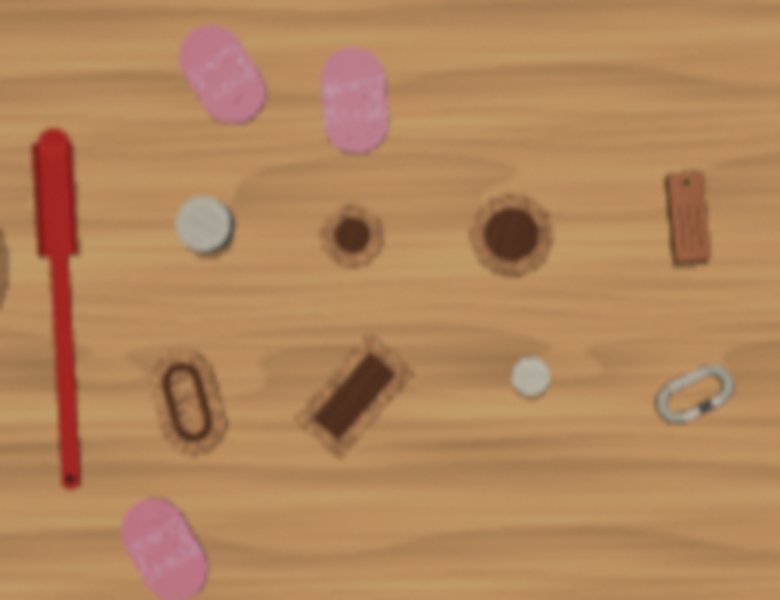

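The crop confirms the choices. In crop pixels: large tin (204,224), small tin (530,376), carabiner (695,394), plain block with eyelet (688,218), and the four cork pads with dark silhouettes. I'll tune the block mask and work out the first move.

```bash
cat >> h.py <<'E'
def go(x,y,z,yaw=None):
    "mm, deg -> shift and turn in tool axes from the present pose"
    o=get_obs(); p=o["ee_pos"]*1000; w=o["tcp_rot"][2]; a=np.radians(w)
    d=np.array([x,y,z])-p
    print("shift",np.round([d[0]*np.cos(a)+d[1]*np.sin(a), d[0]*np.sin(a)-d[1]*np.cos(a), -d[2]],1),"turn",None if yaw is None else round((w-yaw+180)%360-180,1), "at",p.round(1),round(w,1))
E
python3 - <<'E'
from h import *
for n,uv in(("top",(329,163)),("side",(339,265))):
    im=snapshot(n); h=cv2.cvtColor(im,cv2.COLOR_RGB2HSV); print(h[uv[1],uv[0]],im[uv[1],uv[0]],im[uv[1]-22,uv[0]+15])
    c=im[uv[1]-24:uv[1]+24,uv[0]-24:uv[0]+24].astype(int); c=cv2.resize(c.astype(np.float32),None,fx=4,fy=4,interpolation=cv2.INTER_CUBIC)
    m=(c[...,1]<0.66*c[...,0]).astype(np.uint8)
    k=max(cv2.findContours(m,0,1)[0],key=cv2.contourArea)
    w=np.array([ray(n,p,.022) for p in (k[:,0]+.5)/4-.5+[uv[0]-24,uv[1]-24]])*1000
    print(n,cv2.minAreaRect(w.astype(np.float32)))
go(631,267,100,162.7)
E
```

```text
[ 10 148 140] [140  87  59] [187 141  94]
top ((631.6065063476562, -272.5805969238281), (97.05130004882812, 38.45778274536133), 3.7451562881469727)
[ 12 148 124] [124  80  52] [161 123  81]
side ((628.5330200195312, -280.8933410644531), (97.20650482177734, 42.656707763671875), 4.841421127319336)
shift [-523.1  -82.5  138.6] turn 0.0 at [156.1 501.2 238.6] 162.7
```

drive_tool --motion "-523 -82 138 0;-523 -82 138 0;-523 -82 138 0;-523 -82 138 0;-523 -82 138 0;-523 -82 138 0;-523 -82 138 0;-523 -82 138 0;-523 -82 138 0;-523 -82 138 0" --hand 0

```text
t: 1.3
ee_pos: [0.5918, 0.2864, 0.112]
tcp_rot: [180.0, -0.0, 162.7]
force: [0.6, -0.1, 0.5]
grip_width: 0.0882
grasp_force: 0.0
```

drive_tool --motion "-40 -6 11 0;-40 -6 11 0;-40 -6 11 0;-40 -6 11 0;-40 -6 11 0"

```text
t: 1.8
ee_pos: [0.6259, 0.2711, 0.1025]
tcp_rot: [180.0, 0.0, 162.8]
force: [-0.3, -0.3, -0.5]
grip_width: 0.0882
grasp_force: 0.0
```

```bash
python3 - <<'E'
from h import *
go(631,267,4,162.7)
E
```

```text
shift [-6.1 -2.4 98.5] turn 0.1 at [625.9 271.1 102.5] 162.8
```

drive_tool --motion "-6 -2 40 0;-6 -2 80 0;-6 -2 98 0;-6 -2 98 0;-6 -2 98 0"

```text
t: 2.3
ee_pos: [0.6319, 0.267, 0.0047]
tcp_rot: [180.0, 0.1, 162.8]
force: [-0.0, -0.2, -0.4]
grip_width: 0.0883
grasp_force: 0.0
```

drive_tool --motion "0 0 0 0;0 0 0 0;0 0 0 0;0 0 0 0;0 0 0 0;0 0 0 0;0 0 0 0;0 0 0 0" --hand 1

```text
t: 3.1
ee_pos: [0.6318, 0.2665, 0.0039]
tcp_rot: [180.0, 0.0, 162.7]
force: [-1.9, 0.9, 4.1]
grip_width: 0.0614
grasp_force: 30.0
```

drive_tool --motion "0 0 -20 0;0 0 -60 0;0 0 -60 0;0 0 -60 0"

```text
t: 3.5
ee_pos: [0.6317, 0.2661, 0.0635]
tcp_rot: [-180.0, 0.0, 162.7]
force: [-0.8, -0.7, -1.8]
grip_width: 0.0617
grasp_force: 30.0
```

```bash
python3 - <<'E'
from h import *
go(616.5,-78.5,60,162.7)
E
```

```text
shift [ -87.9 -333.6    3.5] turn 0.0 at [631.7 266.1  63.5] 162.7
```

drive_tool --motion "-11 -42 0 0;-24 -92 0 0;-36 -138 0 0;-48 -184 0 0;-60 -230 0 0;-72 -275 0 0;-81 -310 0 0;-88 -333 0 0;-88 -333 0 0;-88 -333 0 0"

```text
t: 4.5
ee_pos: [0.616, -0.0774, 0.0622]
tcp_rot: [180.0, -0.2, 162.7]
force: [0.7, 0.4, -1.3]
grip_width: 0.0617
grasp_force: 30.0
```

```bash
python3 - <<'E'
from h import *
go(616.5,-78.5,10,162.7)
E
```

```text
shift [-0.8 -0.9 52.2] turn -0.0 at [616.  -77.4  62.2] 162.7
```

drive_tool --motion "-1 -1 30 0;-1 -1 46 0;-1 -1 51 0;-1 -1 53 0;-1 -1 53 0"

```text
t: 5.0
ee_pos: [0.6177, -0.0787, 0.011]
tcp_rot: [180.0, 0.0, 162.7]
force: [0.5, 0.0, -1.2]
grip_width: 0.0613
grasp_force: 30.0
```

drive_tool --motion "0 0 0 0;0 0 0 0;0 0 0 0;0 0 0 0;0 0 0 0" --hand 0

```text
t: 5.5
ee_pos: [0.6175, -0.0791, 0.0108]
tcp_rot: [-180.0, 0.0, 162.7]
force: [-1.0, -0.2, 0.5]
grip_width: 0.0882
grasp_force: 0.0
```

drive_tool --motion "0 0 -30 0;0 0 -80 0;50 40 -80 0;90 80 -80 0;90 120 -80 0;90 120 -80 0"

```text
t: 6.1
ee_pos: [0.5664, 0.0665, 0.091]
tcp_rot: [180.0, -0.0, 163.0]
force: [0.6, -1.3, 0.1]
grip_width: 0.0884
grasp_force: 0.0
```

```bash
python3 - <<'E'
from h import *
im={n:snapshot(n) for n in("top","side")}
a=im["top"][130:260,180:340]; b=im["side"][140:260,200:360]
f=lambda c:cv2.resize(c,(480,int(c.shape[0]*480/c.shape[1])),interpolation=cv2.INTER_CUBIC)
cv2.imwrite("pics/p1.png",np.vstack([f(a),f(b)])[:600,:,::-1])
print(pix("top",[.6165,-.0785,.029]),blob("top",im["top"],(270,168),.029,"grey"))
go(457,-98,80,162.7)
E
```

```text
[270.40812061 167.15422157] [616.6 -78.8  63.2  62.1  -0.7]
shift [  57.8 -186.5   10.8] turn 0.1 at [567.3  63.2  90.8] 162.8
```

View pics/p1.png

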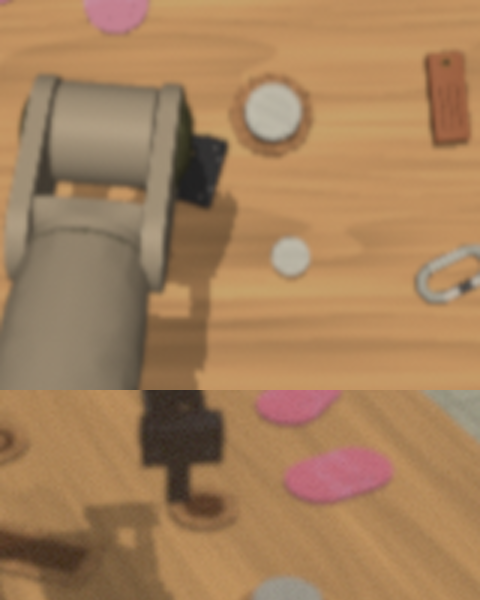

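The large tin sits centred on its silhouette, at crop (272,111), within about 1 mm. Next is the small tin.

drive_tool --motion "14 -47 0 0;28 -93 5 0;42 -140 10 0;52 -170 10 0;58 -186 10 0;58 -186 10 0;58 -186 10 0"

```text
t: 6.9
ee_pos: [0.4567, -0.099, 0.0807]
tcp_rot: [-180.0, 0.0, 162.6]
force: [-0.2, -0.3, -0.4]
grip_width: 0.0879
grasp_force: 0.0
```

```bash
python3 - <<'E'
from h import *
go(457,-97,4,162.7)
E
```

```text
shift [ 0.3  1.9 76.7] turn -0.1 at [456.7 -99.   80.7] 162.6
```

drive_tool --motion "0 -2 40 0;0 -2 65 0;0 -2 77 0;0 -2 77 0"

```text
t: 7.3
ee_pos: [0.4557, -0.0994, 0.0026]
tcp_rot: [180.0, -0.1, 162.7]
force: [-0.6, 0.8, 0.8]
grip_width: 0.0882
grasp_force: 0.0
```

drive_tool --motion "0 0 0 0;0 0 0 0;0 0 0 0;0 0 0 0;0 0 0 0;0 0 0 0;0 0 0 0;0 0 0 0;0 0 0 0" --hand 1

```text
t: 8.2
ee_pos: [0.456, -0.0999, 0.0037]
tcp_rot: [180.0, 0.0, 162.7]
force: [-0.5, 2.0, 4.4]
grip_width: 0.0413
grasp_force: 30.0
```

drive_tool --motion "0 0 -20 0;0 0 -60 0;0 0 -60 0;0 0 -60 0"

```text
t: 8.6
ee_pos: [0.4559, -0.1001, 0.0636]
tcp_rot: [-180.0, 0.1, 162.7]
force: [0.6, 0.8, -1.2]
grip_width: 0.0413
grasp_force: 30.0
```

```bash
python3 - <<'E'
from h import *
go(618.5,101.2,60,162.7)
E
```

```text
shift [-95.4 240.5   3.6] turn 0.0 at [ 455.9 -100.1   63.6] 162.7
```

drive_tool --motion "-15 40 0 0;-32 82 0 0;-49 124 0 0;-65 165 0 0;-80 203 0 0;-90 227 0 0;-95 240 0 0;-95 240 0 0;-95 240 0 0;-95 240 0 0"

```text
t: 9.6
ee_pos: [0.6173, 0.1001, 0.0629]
tcp_rot: [-180.0, -0.1, 162.7]
force: [0.5, -0.3, -0.1]
grip_width: 0.0414
grasp_force: 30.0
```

```bash
python3 - <<'E'
from h import *
go(618.5,101.2,9,162.7)
E
```

```text
shift [-0.9  1.4 53.9] turn -0.0 at [617.3 100.1  62.9] 162.7
```

drive_tool --motion "-1 1 30 0;-1 1 47 0;-1 1 52 0;-1 1 54 0;-1 1 54 0"

```text
t: 10.1
ee_pos: [0.6195, 0.1013, 0.0103]
tcp_rot: [180.0, 0.1, 162.7]
force: [-0.1, -0.9, -0.8]
grip_width: 0.0413
grasp_force: 30.0
```

drive_tool --motion "0 0 0 0;0 0 0 0;0 0 0 0;0 0 0 0;0 0 0 0" --hand 0

```text
t: 10.6
ee_pos: [0.6192, 0.1016, 0.0097]
tcp_rot: [180.0, 0.0, 162.7]
force: [0.3, 0.4, -0.8]
grip_width: 0.0792
grasp_force: 0.0
```

drive_tool --motion "0 0 -30 0;0 0 -70 0;40 -20 -80 0;80 -60 -80 0;110 -100 -80 0;125 -150 -80 0;125 -150 -80 0"

```text
t: 11.3
ee_pos: [0.4528, -0.0066, 0.0898]
tcp_rot: [-180.0, -0.1, 162.6]
force: [1.5, -0.2, 0.1]
grip_width: 0.0882
grasp_force: 0.0
```

```bash
python3 - <<'E'
from h import *
im={n:snapshot(n) for n in("top","side")}
print(blob("top",im["top"],(217,168),.025,"grey"),blob("top",im["top"],(331,221),.008,"grey"))
a=im["top"][130:260,180:370]
cv2.imwrite("pics/p2.png",cv2.resize(a,None,fx=3,fy=3,interpolation=cv2.INTER_CUBIC)[:,:,::-1])
go(436,-280,80,-64+180)
E
```

```text
[618.9  99.9  42.7  41.9  -0.7] [ 436.7 -278.8   89.    46.6  -64. ]
shift [ -64.  -267.8   10. ] turn 46.6 at [455.2  -5.3  90. ] 162.6
```

View pics/p2.png

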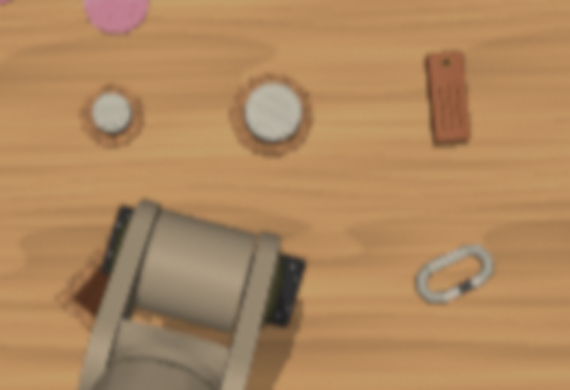

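The small tin at crop (112,112) is centred on its pad. Next is the carabiner, at (455,274).

drive_tool --motion "-11 -45 0 8;-22 -90 0 16;-33 -135 5 24;-44 -180 10 32;-54 -225 10 40;-60 -250 10 46;-64 -267 10 47;-64 -267 10 47;-64 -267 10 47;-64 -267 10 47"

```text
t: 12.4
ee_pos: [0.4374, -0.2769, 0.0796]
tcp_rot: [-180.0, -0.0, 115.9]
force: [0.6, -0.6, -0.6]
grip_width: 0.0882
grasp_force: 0.0
```

```bash
python3 - <<'E'
from h import *
go(436,-280,3,115.5)
E
```

```text
shift [-2.1 -2.6 76.6] turn 0.4 at [ 437.4 -276.9   79.6] 115.9
```

drive_tool --motion "-2 -2 40 0;-2 -2 65 0;-2 -2 77 0;-2 -2 77 0"

```text
t: 12.8
ee_pos: [0.4362, -0.2801, 0.0021]
tcp_rot: [-180.0, -0.1, 115.8]
force: [-0.2, 0.6, -0.1]
grip_width: 0.088
grasp_force: 0.0
```

drive_tool --motion "0 0 0 0;0 0 0 0;0 0 0 0;0 0 0 0;0 0 0 0;0 0 0 0;0 0 0 0;0 0 0 0;0 0 0 0" --hand 1

```text
t: 13.7
ee_pos: [0.4362, -0.2811, 0.0028]
tcp_rot: [180.0, 0.0, 115.7]
force: [0.9, 0.4, 3.0]
grip_width: 0.0456
grasp_force: 30.0
```

drive_tool --motion "0 0 -20 0;0 0 -60 0;0 0 -60 0;0 0 -60 0"

```text
t: 14.1
ee_pos: [0.436, -0.2811, 0.0626]
tcp_rot: [180.0, 0.0, 115.7]
force: [-0.6, -0.1, -2.2]
grip_width: 0.0456
grasp_force: 30.0
```

```bash
python3 - <<'E'
from h import *
im=snapshot("side")
a=im[180:340,180:380]
cv2.imwrite("pics/p3.png",cv2.resize(a,None,fx=3,fy=3,interpolation=cv2.INTER_CUBIC)[:,:,::-1])
go(431.7,288.8,60,195.6)
E
```

```text
shift [514.9 243.5   1.8] turn -79.9 at [ 435.7 -280.7   61.8] 115.7
```

View pics/p3.png

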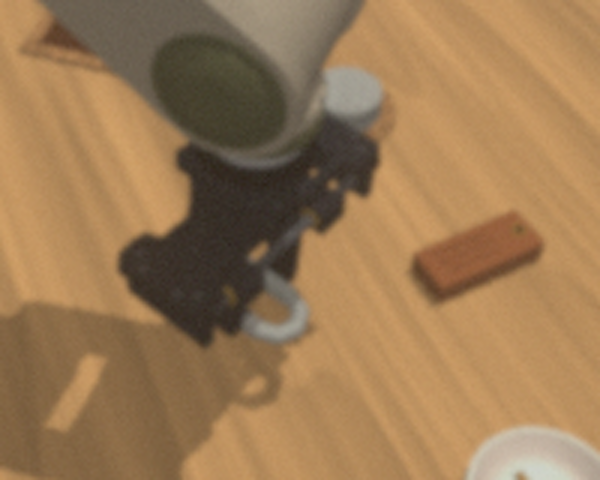

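The carabiner (crop 275,305) is held level. I'm carrying it to its pad with the turn.

drive_tool --motion "22 10 0 -4;60 28 0 -11;102 48 0 -18;144 68 0 -25;186 88 0 -32;228 108 0 -39;270 128 0 -46;312 148 0 -53;354 167 0 -60;396 187 0 -67"

```text
t: 15.15
ee_pos: [0.4316, 0.1586, 0.0614]
tcp_rot: [-180.0, -0.1, -177.0]
force: [1.5, -0.6, -1.7]
grip_width: 0.0459
grasp_force: 30.0
```

```bash
python3 - <<'E'
from h import *
go(431.7,288.8,60,195.6)
E
```

```text
shift [ -6.9 130.    1.4] turn -12.6 at [431.6 158.6  61.4] -177.0
```

drive_tool --motion "-2 42 0 -4;-4 80 0 -8;-6 110 0 -12;-7 124 0 -13;-7 130 0 -13;-7 130 0 -13;-7 130 0 -13"

```text
t: 15.85
ee_pos: [0.4336, 0.2859, 0.0623]
tcp_rot: [-180.0, -0.0, -164.4]
force: [-0.6, -0.7, -1.3]
grip_width: 0.0454
grasp_force: 30.0
```

```bash
python3 - <<'E'
from h import *
go(431.7,288.8,8,195.6)
E
```

```text
shift [ 1.1  3.3 54.3] turn 0.0 at [433.6 285.9  62.3] -164.4
```

drive_tool --motion "1 3 30 0;1 3 48 0;1 3 53 0;1 3 54 0;1 3 54 0"

```text
t: 16.35
ee_pos: [0.4324, 0.2894, 0.0094]
tcp_rot: [180.0, 0.1, -164.3]
force: [-0.2, -0.4, -0.8]
grip_width: 0.0456
grasp_force: 30.0
```

drive_tool --motion "0 0 0 0;0 0 0 0;0 0 0 0;0 0 0 0;0 0 0 0" --hand 0

```text
t: 16.85
ee_pos: [0.4319, 0.2897, 0.0087]
tcp_rot: [180.0, 0.0, -164.3]
force: [0.1, 0.3, -0.4]
grip_width: 0.083
grasp_force: 0.0
```

drive_tool --motion "0 0 -30 0;0 0 -80 0;0 -50 -90 0;0 -100 -90 0;0 -150 -90 0;0 -200 -90 0;0 -200 -90 0"

```text
t: 17.55
ee_pos: [0.4875, 0.0925, 0.0988]
tcp_rot: [-179.9, 0.0, -164.6]
force: [0.9, -0.3, -0.6]
grip_width: 0.0882
grasp_force: 0.0
```

```bash
python3 - <<'E'
from h import *
im={n:snapshot(n) for n in("top","side")}
print(blob("top",im["top"],(163,224),.013,"grey"))
a=im["top"][190:260,120:220]
cv2.imwrite("pics/p4.png",cv2.resize(a,None,fx=6,fy=6,interpolation=cv2.INTER_CUBIC)[:,:,::-1])
go(630,-274.5,80,180+3.7)
go(630,-274.5,80,3.7)
E
```

```text
[ 4.325e+02  2.605e+02  1.601e+02  1.109e+02 -1.000e-01]
shift [ -39.  -395.9   18.6] turn 11.9 at [486.1  96.4  98.6] -164.4
shift [ -39.  -395.9   18.6] turn -168.1 at [486.1  96.4  98.6] -164.4
```

View pics/p4.png

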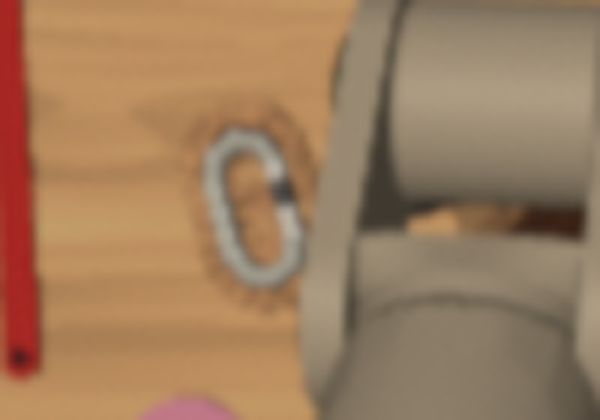

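The carabiner lies on its loop silhouette at crop (253,207). I'll measure it once the arm is clear. Next is the cedar block.

drive_tool --motion "-4 -45 0 2;-9 -93 5 4;-14 -141 10 6;-19 -189 15 8;-24 -237 18 10;-29 -285 18 12;-33 -333 18 12;-37 -370 18 12;-39 -394 18 12;-39 -394 18 12"

```text
t: 18.65
ee_pos: [0.631, -0.2724, 0.0798]
tcp_rot: [-180.0, 0.0, -176.3]
force: [-0.1, 1.0, -0.6]
grip_width: 0.0881
grasp_force: 0.0
```

```bash
python3 - <<'E'
from h import *
im=snapshot("top")
print(blob("top",im,(163,224),.013,"grey"),blob("top",im,(218,222),.005,"dark"))
go(631,-273.4,5,183.7)
E
```

```text
[430.6 288.1  91.   48.3  15.5] [407.3 151.2 116.4  17.1 -35.2]
shift [-0.2 -2.8 74.9] turn 0.0 at [ 630.6 -270.6   79.9] -176.3
```

drive_tool --motion "0 -2 40 0;0 -2 62 0;0 -2 75 0;0 -2 75 0"

```text
t: 19.1
ee_pos: [0.6299, -0.2715, 0.0042]
tcp_rot: [179.9, -0.1, -176.2]
force: [0.6, 0.5, 0.2]
grip_width: 0.088
grasp_force: 0.0
```

drive_tool --motion "0 0 0 0;0 0 0 0;0 0 0 0;0 0 0 0;0 0 0 0;0 0 0 0;0 0 0 0;0 0 0 0;0 0 0 0" --hand 1

```text
t: 20.0
ee_pos: [0.6303, -0.2737, 0.0057]
tcp_rot: [-180.0, 0.0, -176.3]
force: [-0.4, 0.1, 0.2]
grip_width: 0.0398
grasp_force: 30.0
```

drive_tool --motion "0 0 -20 0;0 0 -60 0;0 0 -60 0;0 0 -60 0"

```text
t: 20.4
ee_pos: [0.6305, -0.2737, 0.066]
tcp_rot: [-180.0, 0.1, -176.3]
force: [0.7, 1.0, -1.8]
grip_width: 0.0396
grasp_force: 30.0
```

```bash
python3 - <<'E'
from h import *
go(437,100,70,137.3)
E
```

```text
shift [168.9 385.4  -4. ] turn 46.4 at [ 630.5 -273.7   66. ] -176.3
```

drive_tool --motion "9 20 -4 3;25 58 -4 8;43 98 -4 14;61 138 -4 20;78 178 -4 26;96 218 -4 32;113 258 -4 38;131 298 -4 44;148 338 -4 46;160 366 -4 46"

```text
t: 21.4
ee_pos: [0.4446, 0.0832, 0.0684]
tcp_rot: [-179.9, -0.1, 137.7]
force: [0.7, -0.4, -0.5]
grip_width: 0.0394
grasp_force: 30.0
```

drive_tool --motion "19 10 0 0;22 12 0 0;22 12 0 0;22 12 0 0"

```text
t: 21.8
ee_pos: [0.4391, 0.1042, 0.0692]
tcp_rot: [-180.0, -0.0, 137.7]
force: [1.2, -0.6, 0.4]
grip_width: 0.0402
grasp_force: 30.0
```

```bash
python3 - <<'E'
from h import *
go(437,100,11,137.3)
E
```

```text
shift [-1.3 -4.5 58.2] turn 0.4 at [439.1 104.2  69.2] 137.7
```

drive_tool --motion "-1 -4 30 0;-1 -4 51 0.4;-1 -4 56 0.4;-1 -4 58 0.4;-1 -4 58 0.4;-1 -4 58 0.4"

```text
t: 22.4
ee_pos: [0.4375, 0.1012, 0.0124]
tcp_rot: [179.9, 0.1, 137.3]
force: [-0.1, -0.6, -0.9]
grip_width: 0.0397
grasp_force: 30.0
```

drive_tool --motion "0 0 0 0;0 0 0 0;0 0 0 0;0 0 0 0;0 0 0 0" --hand 0

```text
t: 22.9
ee_pos: [0.4369, 0.1013, 0.0116]
tcp_rot: [180.0, 0.0, 137.3]
force: [-0.4, -0.0, 0.4]
grip_width: 0.0777
grasp_force: 0.0
```

drive_tool --motion "0 0 -30 0;0 0 -80 0;0 -50 -110 0;0 -100 -110 0;0 -150 -110 0;0 -200 -110 0;0 -250 -110 0;0 -250 -110 0"

```text
t: 23.7
ee_pos: [0.2654, -0.0845, 0.1217]
tcp_rot: [-180.0, 0.0, 137.0]
force: [-0.2, -0.5, -0.2]
grip_width: 0.0883
grasp_force: 0.0
```

```bash
python3 - <<'E'
from h import *
im={n:snapshot(n) for n in("top","side")}
for n,uv in(("top",(218,222)),("side",(211,190))):
    c=cv2.resize(im[n][uv[1]-24:uv[1]+24,uv[0]-24:uv[0]+24].astype(np.float32),None,fx=4,fy=4,interpolation=cv2.INTER_CUBIC)
    k=max(cv2.findContours((c[...,1]<0.66*c[...,0]).astype(np.uint8),0,1)[0],key=cv2.contourArea)
    w=np.array([ray(n,p,.027) for p in (k[:,0]+.5)/4-.5+[uv[0]-24,uv[1]-24]])*1000
    print(n,cv2.minAreaRect(w.astype(np.float32)))
print(blob("top",im["top"],(163,224),.013,"grey"))
f=lambda c:cv2.resize(c,(600,int(c.shape[0]*600/c.shape[1])),interpolation=cv2.INTER_CUBIC)
cv2.imwrite("pics/p5.png",np.vstack([f(im["top"][140:260,110:360]),f(im["side"][110:300,120:400])])[:600,:,::-1])
E
```

```text
top ((439.0732727050781, 97.6568374633789), (40.12194061279297, 99.47540283203125), 47.85097122192383)
side ((435.0828857421875, 87.9425048828125), (46.441349029541016, 97.78913116455078), 48.041011810302734)
[430.6 288.3  91.   48.   16. ]
```

View pics/p5.png

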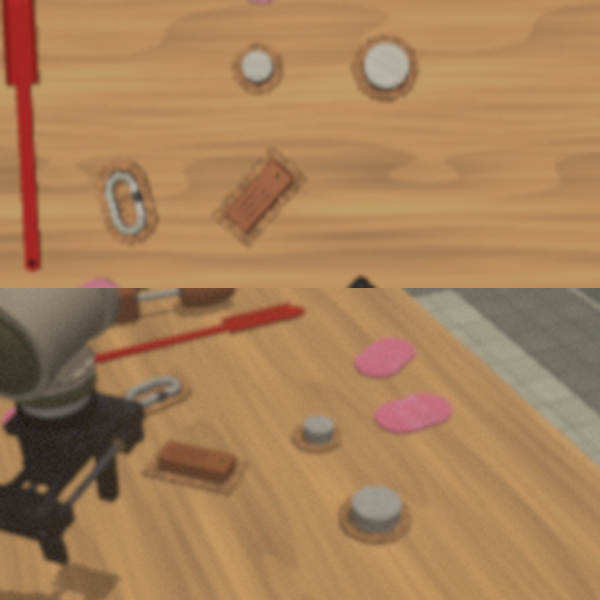

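All four parts are on their pads and the bystanders are undisturbed. The block measures about 3 mm off along its length, partly because the mask picks up its end face. I'll take one closer look at it.

```bash
python3 - <<'E'
from h import *
im={n:snapshot(n) for n in("top","side")}
a=np.radians(-42.7); R=np.array([[np.cos(a),-np.sin(a)],[np.sin(a),np.cos(a)]])
out=[]
for n,c0 in(("top",[437.3,100.8]),("side",[436.6,99.0])):   # rectified at pad height, 4 px/mm; lines = silhouette, from same camera
    q=np.array([[-65,40],[65,40],[65,-40],[-65,-40]])
    src=np.float32([pix(n,np.append((np.array(c0)+R@p)/1000,.005)) for p in q])
    H=cv2.getPerspectiveTransform(src,np.float32([[0,0],[520,0],[520,320],[0,320]]))
    w=cv2.warpPerspective(im[n],H,(520,320),flags=cv2.INTER_CUBIC); w=np.ascontiguousarray(w)
    cv2.rectangle(w,(60,80),(460,240),(0,255,0),1); out.append(w[20:300])
cv2.imwrite("pics/p6.png",np.vstack(out)[:,:,::-1])
E
```

```text
(no output)
```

View pics/p6.png

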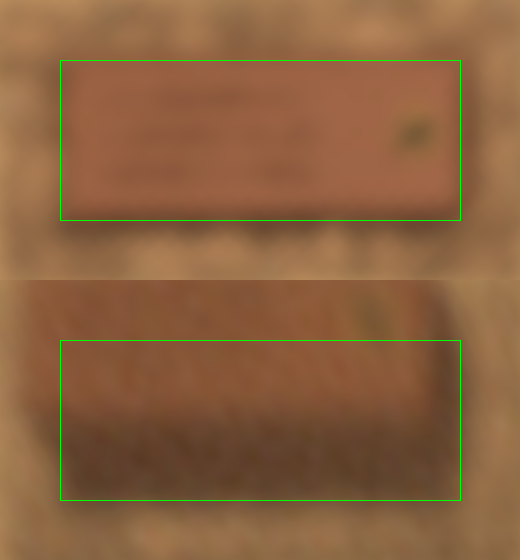

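In the rectified side view the block's base runs from x≈62 to 460 with its lower edge at y≈497. It fills the silhouette outline (60–460, 500) to about 1 mm, so no mending is needed.

```bash
python3 -c "
from cell import *
print(finish_job())"
```

```text
the job is handed in; nothing more can be done
None
```

The job is handed in: both tins, the carabiner and the cedar block lie flat on their matching pads, all within about 2 mm of centre by the camera measurements, with the key dish and shoehorn left where they were (about 24 s of the 102 s used).

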